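# Draw the depth rod of a dowel-drilling jig to its yellow mark and hold it

### The job

On the dowel-drilling jig, turn the black lock knob fully anticlockwise (seen from above) to its stop so that its red tongue swings off the depth rod. Then take the rod by its orange grip and draw it straight up, without forcing it sideways in its snug bore, until the whole yellow band stands clear of the block's top but none of the red end shows, and finish holding it there in the gripper so a workmate can set the drill to it. Leave the knob open, and do not disturb the tape measure, the offcut or the mallet.

Things in the scene. Friction and masses are not known exactly. Their poses are not given: they have to be found in the camera images.
- bore_mouth (a point): Centre of the bore's mouth in the jig's flat top, 90 mm above the bench. The jig is a fixed pale beech block, 80 x 160 x 90 mm along this point's x, y, z (z up), on a dark steel plate. The bore is vertical, 21.5 mm wide, right through. The lock knob's axis is 80 mm away along this point's +y; the block's middle lies 40 mm along +y
- depth_rod: Loose steel rod, 0.25 to 0.4 kg, upright in the bore; falls back if let go. Origin on its axis (z up) at its flange's underside, at the bore mouth when fully down. Shank 20 mm thick, 85 mm long; below the flange 0 to 20 mm bare, 20 to 34 yellow, 34 to 54 bare, 54 to 85 red. Flange 40 mm wide, 4 mm thick, rests on the block
- rod_grip (a point): Point on the rod's axis in its orange grip, 34 mm above the flange's underside. The grip is an upright round bar 23 mm thick, from 4 to 56 mm above the flange's underside. Axes as the rod's, z up
- lock_knob (a joint): Lock knob angle, rad: 0 = fully anticlockwise from above, at its end stop, tongue clear of the rod; grows clockwise, to 1.4. Starts at 0.75 to 1.25, the tongue over the flange, so that the rod can rise only 2 mm; below about 0.5 the rod is free. Vertical axis, light friction (0.06 N m), stays where it is left
- knob_grip (a point): On the lock knob's axis, 35 mm above the block's top, z up; turns with the knob. The black bar grip is 42 mm long along this point's x, 14 mm thick along y, from 14 to 48 mm above the block's top, over a 44 mm disc. The red tongue points along +x to 67 mm from the axis, 30 mm wide at its end, 6 to 11 mm above the block's top
- tape_measure: Bystander: red tape measure standing on the bench, 34 x 65 x 62 mm, origin at the centre of its underside; leave it alone
- offcut: Bystander: pale wooden offcut lying on the bench, 50 x 160 x 28 mm, origin at the centre of its underside; leave it alone
- mallet: Bystander: wooden mallet lying on the bench, origin under where handle and head meet; head 60 x 100 x 60 mm on the +x side, handle 260 mm long along -x; leave it alone
Things that resemble listed ones, but are neither listed nor needed, are in the scene too. What is shaped like the part that bears bore_mouth but blue, purple or turquoise is not meant.

How it is judged:
On the way, in this order (a step that is already met when the one before it is completed fails the run):
1. lock knob turned fully anticlockwise, the rod still down (value of joint lock_knob below 0.08 rad and z of depth_rod in the frame of bore_mouth below 0.006 m), for 0.2 s.
2. rod drawn up until the yellow band is clear and no red shows (value of joint lock_knob below 0.1 rad and z of depth_rod in the frame of bore_mouth between 0.033 and 0.055 m), for 0.2 s.
At the end, for the whole second after the job is handed in: The gripper holds the rod still (under 10 mm/s) in the bore, upright within 0.06 rad, its flange 33 to 55 mm above the bore mouth; fingers press on it with over 2 N; the lock knob is within 0.1 rad of its anticlockwise stop; tape measure, offcut and mallet are within 30 mm of where they were (all of step 2 and angle between the z axis of depth_rod and the z axis of bore_mouth, either way round below 0.06 rad and linear speed of depth_rod below 0.01 m/s and contact force between the fingers and depth_rod above 2 N and distance of each of tape_measure, offcut, mallet from where it was at the start of the episode below 0.03 m); the arm keeps its last pose, push and grip.
It fails at once if the rod is drawn far past the mark (over 62 mm) (z of depth_rod in the frame of bore_mouth above 0.062 m).
It fails at once if the rod is forced in its bore or against the tongue (over 45 N on the jig) (contact force between depth_rod and jig above 45 N).
It fails at once if a bystander is pushed over 30 mm (distance of any of tape_measure, offcut, mallet from where it was at the start of the episode above 0.03 m).
It also fails if it takes over 48 s, if anything falls off the work surface, if the arm or the gripper's body presses on something with over 40 N, if the wrist force passes 120 N, or if a joint passes its speed limit or range.

### The arm

A 6-joint arm with a two-finger parallel gripper is mounted at the origin on the work surface. World frame = base frame: x ahead of the robot, y to its left, z up, the work surface at z = 0. Lengths are in m, angles in rad, forces in N, time in s.
With the tool pointing down it reaches from about 0.35 to 0.975 m from the base axis. Payload 4.9 kg.
Tool frame: the origin (TCP) lies on the centre line of the jaws, within the pads' length; the fingertips stand 11 mm ahead of it and the grasp point (between the pads) lies 8 mm behind it; z points along the fingers, y is the direction in which the jaws open and shut (so a half turn about z gives the same grasp; the last joint's range is limited). The gripper opens to 85 mm and grips with 20 to 120 N. Pads are 22 mm wide; open, the fingers measure 114 mm over their backs; the gripper's body (76 mm by 85 mm) begins 54 mm behind the grasp point. The pads swing forward as they close: fully open they stand 13 mm farther back than shut.
Start: joints at [-1.372, 0.053, 1.613, -0, 1.476, -0.119], TCP at [0.195, -0.594, 0.242] pointing down, gripper open.
Joint ranges: [-3.01, 3.01], [-1.01, 2.22], [0.06, 2.58], [-1.02, 4.17], [0.09, 2.62], [-3.14, 3.14]. Speed limits (rad/s): [2.57, 2.57, 3.14, 3.14, 3.14, 3.14].

### API

Orientations are given as a rotation vector (axis times angle).
In Python, from station import ctrl gives the robot as it stands.
- The arm moves only by the tool send_rows, never from a script. Its argument "series" is a list of rows, each an object of numbers: "tx", "ty", "tz": the shift along the tool's x, y, z in cm; "wx", "wy", "wz": the turn, a rotation vector about the tool's x, y, z in rad; "jaw": the closure, from 0 (fully open) to 1 (shut). In form: [{"tx": .., "ty": .., "tz": .., "wx": .., "wy": .., "wz": .., "jaw": ..}, ...]. A call has 1 to 5 rows; each row shifts and turns the pose as measured when the row begins, along the tool's axes as they then stand; what a row does not reach is not made up. A row lasts 1/8 s, in which the tool goes at most 62.5 mm and 10.7 degrees, less where a joint would pass 70% of its speed; a pose out of reach is approached as far as the arm can. A call is refused whole if a number of a shift passes 6.25 or a number of a turn 0.188, either way. A call with a gripper value outside its range is refused whole. The fingers move at their own pace and stop on an object; "squeeze" is the grip in N (left out, the last holds). Time passes only in rows, so rows that do not move let the fingers close. It gives the time, the measured TCP pose, the force and the opening at its end, in the units of the state.
- ctrl.get_obs(): the state, without advancing time (a new reading comes with each control period).
- ctrl.get_image(name): name is "side" or "top"; returns the picture (420x560x3 uint8, red, green, blue); there is no depth.
- ctrl.camera_info(name): a dict with "mtx" (3x3 intrinsics, pixels), "k1" (the pictures are not rectified: a ray, as slopes to the right and down, at radius r is drawn at 1 + k1 r^2 times it, then the intrinsics apply), "R" (3x3) and "t" (3): a world point X has camera coordinates R X + t. Camera axes: x right, y down, z forward; pixel columns grow to the right and rows downward; lengths in m; the calibration is good to about 2 mm. A picture is of the moment at which its call begins. camera_info takes no time and is no camera call.
- ctrl.finish_job(): hands the job in, once; it reports no verdict.
The state is a dict: "t": time; "q": joint angles; "dq": joint speeds; "effort": joint torques, N m; "tool_pos": TCP position; "tool_rot": TCP orientation; "contact_force": force on the tool from outside, world axes, zero at the start; "wrist_torque": the same for the moment, N m; "opening": finger opening in m.
Only numpy, scipy, OpenCV 4.12 (cv2) and the standard library are available. Lean on these libraries where they do the work, as an engineer would, in place of code of your own. Each camera call takes 0.05 s, during which the arm holds its last target.

## Working session

There is one attempt and no reset: what is moved stays moved. The work goes in short steps, Python scripts to look and compute and a tool call to move; the robot and the scene stay as the last step left them, time stands still between calls to the robot, and variables do not carry over. Pictures are saved under pics/ and viewed, and the job is handed in when it is done.

Besides the shell and the picture viewer there is one more tool, called after ">>>" by a JSON object that holds its "api" and its "payload", one argument or row to a line. send_rows: Moves the arm, as the interface text tells. Its arguments: {"type":"object","properties":{"series":{"type":"array"},"squeeze":{"type":"number"}},"required":["series"]}

```bash
mkdir -p pics; ls
python3 - <<'E'
from station import ctrl
import cv2
for n in("side","top"):
    im=ctrl.get_image(n); cv2.imwrite(f"pics/{n}0.png",im[:,:,::-1]); print(ctrl.camera_info(n))
print(ctrl.get_obs())
E
```

```text
pics
{'mtx': array([[540.21182236,   0.        , 279.70473983],
       [  0.        , 540.21182236, 206.01749099],
       [  0.        ,   0.        ,   1.        ]]), 'k1': -0.008517349874635824, 'R': array([[-0.86841218, -0.4957615 ,  0.00898959],
       [-0.35473534,  0.60850888, -0.70984489],
       [ 0.34644353, -0.61962688, -0.70430066]]), 't': array([0.47059224, 0.19488661, 1.18825145])}
{'mtx': array([[391.44191657,   0.        , 278.35266147],
       [  0.        , 391.44191657, 208.0396918 ],
       [  0.        ,   0.        ,   1.        ]]), 'k1': -0.06608053326141648, 'R': array([[ 0.02388171, -0.99971416, -0.00112176],
       [-0.98888495, -0.02345827, -0.14682052],
       [ 0.14675224,  0.00461562, -0.98916251]]), 't': array([0.08432497, 0.51855166, 1.15467316])}
{'t': 0.1, 'q': array([-1.37201326e+00,  5.32718464e-02,  1.61419417e+00, -2.19307204e-05,
        1.47602814e+00, -1.19007487e-01]), 'dq': array([ 6.60231944e-04, -2.36976676e-03, -2.96785848e-03,  3.53664575e-06,
       -1.56593096e-03,  5.34272067e-05]), 'effort': array([-1.64463445e-04, -3.94904101e+01, -3.71364176e+01, -1.19875322e-04,
        3.90129135e-03, -1.95652476e-06]), 'tool_pos': array([ 0.19517037, -0.59314832,  0.24117534]), 'tool_rot': array([-3.10014129e+00, -4.96789102e-01,  1.53279589e-04]), 'contact_force': array([-0.00324205,  0.25646043, -0.48050008]), 'wrist_torque': array([0.01180944, 0.05146277, 0.01183879]), 'opening': 0.08520249239838516}
```

View pics/side0.png

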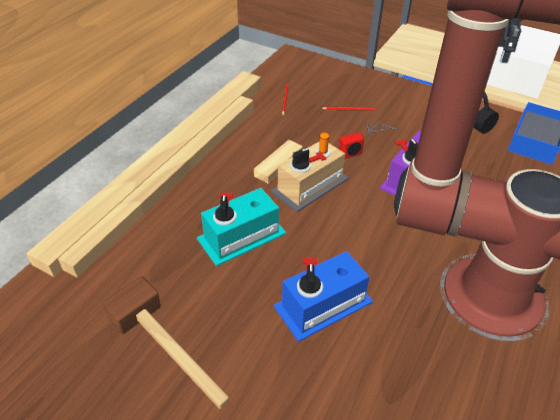

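View pics/top0.png

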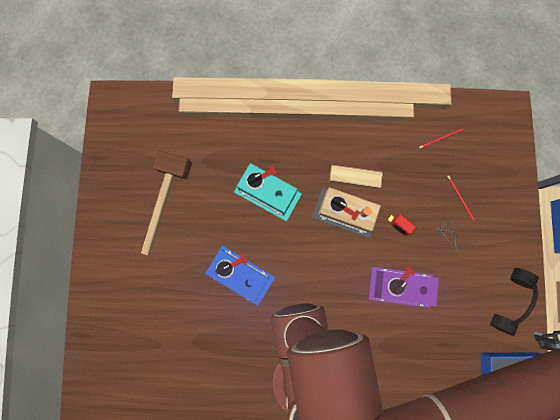

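The beech jig is at about top (347,210) and side (312,172). The turquoise (267,192), blue (240,275) and purple (404,287) blocks in the top view are the look-alikes. Only the beech one has a rod with an orange grip. I'll confirm with enlarged crops.

Run:
```python
import cv2
a=cv2.imread("pics/top0.png")[150:260,290:430]; cv2.imwrite("pics/topc.png",cv2.resize(a,None,fx=5.5,fy=5.4,interpolation=cv2.INTER_CUBIC))
a=cv2.imread("pics/side0.png")[120:220,245:375]; cv2.imwrite("pics/sidec.png",cv2.resize(a,None,fx=6,fy=6,interpolation=cv2.INTER_CUBIC))
```

```text
(no output)
```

View pics/topc.png

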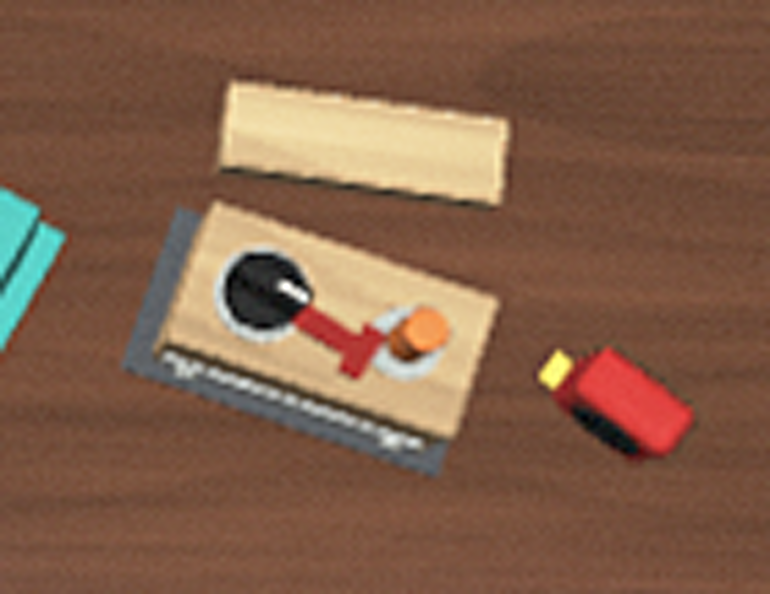

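View pics/sidec.png

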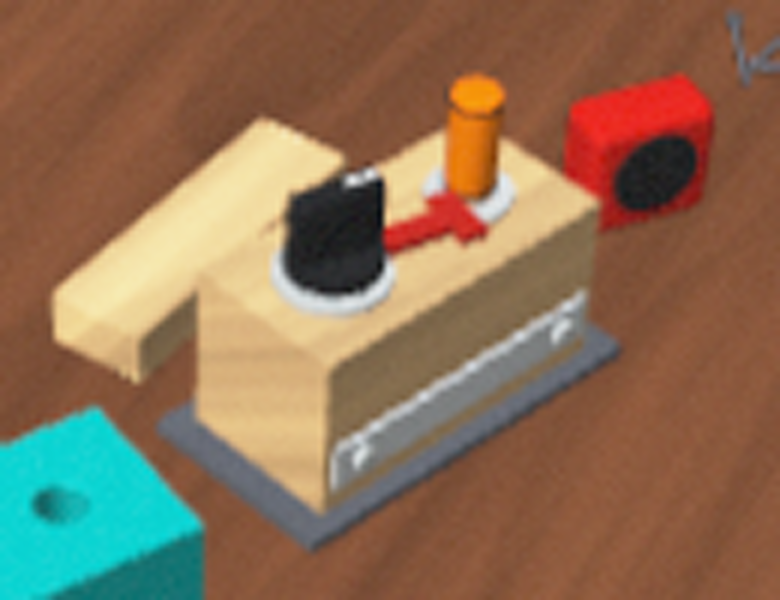

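```bash
cat > h.py <<'E'
import numpy as np, cv2
from station import ctrl
from scipy.optimize import least_squares
CI={n:ctrl.camera_info(n) for n in("side","top")}
def proj(n,X):
    c=CI[n]; P=np.atleast_2d(X)@np.array(c["R"]).T+c["t"]; s=P[:,:2]/P[:,2:]
    s=s*(1+c["k1"]*(s**2).sum(1,keepdims=True)); m=c["mtx"]; return s*[m[0,0],m[1,1]]+m[:2,2]
def jig(p,L):
    L=np.atleast_2d(L).astype(float); c,s=np.cos(p[2]),np.sin(p[2])
    return np.c_[p[0]+c*L[:,0]-s*L[:,1],p[1]+s*L[:,0]+c*L[:,1],.09+L[:,2]]
E
cat > fit.py <<'E'
from h import *
tp=lambda u,v:(290+(u+.5)/5.5-.5,150+(v+.5)/5.4-.5)
sp=lambda u,v:(245+(u+.5)/6-.5,120+(v+.5)/6-.5)
T=[((.04,.12,0),tp(215,203)),((.04,-.04,0),tp(498,298)),((-.04,-.04,0),tp(452,438)),((-.04,.12,0),tp(158,352)),((0,0,.056),tp(426,328))]
S=[((-.04,-.04,0),sp(598,203)),((-.04,.12,0),sp(330,367)),((.04,.12,0),sp(198,275)),((0,0,.056),sp(477,92))]
def res(p,split=False):
    r=[(proj(n,jig(p,[a for a,_ in D]))-[b for _,b in D]) for n,D in(("top",T),("side",S))]
    return r if split else np.concatenate(r).ravel()
f=least_squares(res,[.6,-.1,0.]); p=f.x; print(p); print(res(p,True))
for D,n in((T,"top"),(S,"side")):
    print(n,least_squares(lambda q:(proj(n,jig(q,[a for a,_ in D]))-[b for _,b in D]).ravel(),p).x)
np.save("jig.npy",p)
print("bore",jig(p,(0,0,0)),"knob",jig(p,(0,.08,0)))
E
python3 fit.py
python3 - <<'E'
from h import *
p=np.load("jig.npy"); kx=jig(p,(0,.08,0))[0]
for n,fx,fy,ox,oy,w,hh in(("top",5.5,5.4,290,150,140,110),("side",6,6,245,120,130,100)):
    im=cv2.imread(f"pics/{n}0.png")[oy:oy+hh,ox:ox+w]; im=cv2.resize(im,None,fx=fx,fy=fy,interpolation=cv2.INTER_CUBIC)
    d=lambda X,c:[cv2.circle(im,(int((u-ox+.5)*fx),int((v-oy+.5)*fy)),2,c,-1) for u,v in proj(n,X)]
    a=np.linspace(0,6.28,60)
    d(jig(p,np.c_[.022*np.cos(a),.08+.022*np.sin(a),0*a+.014]),(255,0,255))
    d(jig(p,np.c_[.02*np.cos(a),.02*np.sin(a),0*a+.004]),(0,255,0))
    for y,c in((-1.4,(255,0,0)),(-1.2,(0,255,255)),(-1.6,(255,255,0))):
        y=y+p[2]
        t=np.array([np.cos(y),np.sin(y),0]);s=np.array([-np.sin(y),np.cos(y),0])
        d(kx+np.array([[0,0,.011]])+np.array([t*.067+s*k for k in(-.015,0,.015)]),c)
    cv2.imwrite(f"pics/ov_{n}.png",im)
E
```

```text
[ 0.50001555 -0.14971194 -0.30691955]
[array([[-0.90993047, -0.0807795 ],
       [-0.54619931, -0.21429626],
       [-0.10151732, -0.37139082],
       [ 1.03383191, -2.17603087],
       [-0.15843313, -0.07102254]]), array([[ 0.72225052, -0.06818143],
       [ 0.84641308,  0.62392425],
       [ 0.55891431,  0.04165369],
       [ 0.3454887 ,  0.27186188]])]
top [ 0.49859956 -0.15018348 -0.29757978]
side [ 0.50148058 -0.14967041 -0.31234578]
bore [[ 0.50001555 -0.14971194  0.09      ]] knob [[ 0.52418544 -0.07345044  0.09      ]]
```

View pics/ov_top.png

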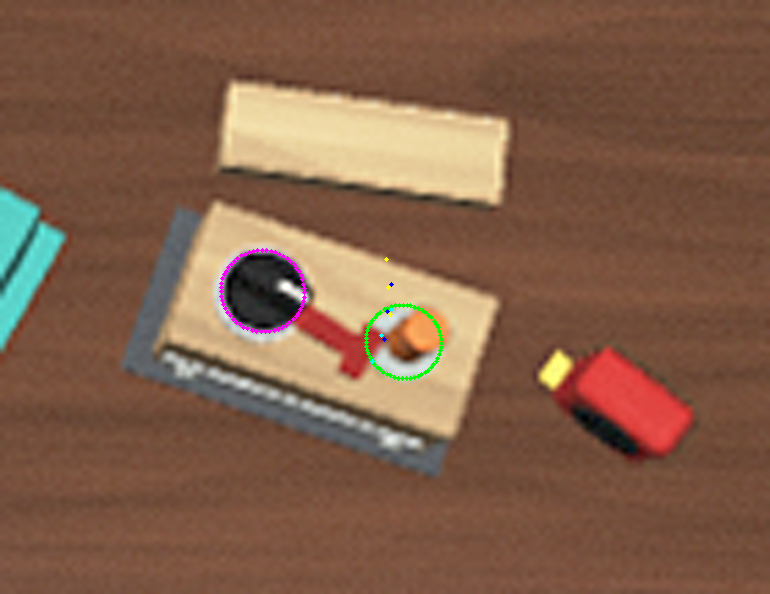

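View pics/ov_side.png

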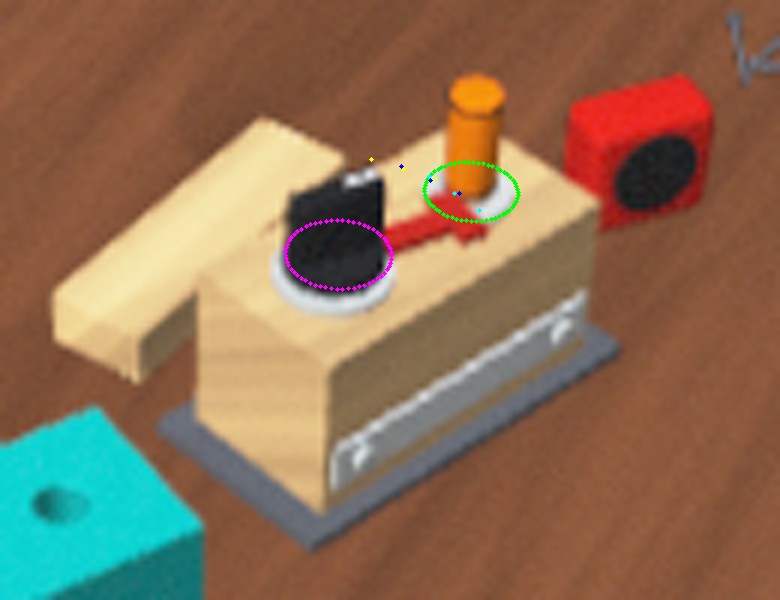

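```bash
cat > knob.py <<'E'
from h import *
p=np.load("jig.npy"); kx=jig(p,(0,.08,0))[0]
for n,fx,fy,ox,oy,w,hh in(("top",5.5,5.4,290,150,140,110),("side",6,6,245,120,130,100)):
  ims=[]
  for y in(-1.65,-1.75,-1.85,-1.95):
    im=cv2.imread(f"pics/{n}0.png")[oy:oy+hh,ox:ox+w]; im=cv2.resize(im,None,fx=fx,fy=fy,interpolation=cv2.INTER_CUBIC)
    yy=y+p[2]
    t=np.array([np.cos(yy),np.sin(yy),0]);s=np.array([-np.sin(yy),np.cos(yy),0]);z=np.array([0,0,1])
    def poly(X,c):
        q=(proj(n,np.array(X))-[ox,oy]+.5)*[fx,fy]; cv2.polylines(im,[q.astype(int)],False,c,1)
    poly([kx+z*.011+t*a+s*b for a,b in((.02,.015),(.067,.015),(.067,-.015),(.02,-.015))],(255,255,0))
    poly([kx+z*.048+t*a+s*b for a,b in((.021,.007),(.021,-.007),(-.021,-.007),(-.021,.007),(.021,.007))],(0,255,0))
    cv2.putText(im,str(y),(5,20),0,.7,(255,255,255),2)
    a,b=(150,180) if n=="top" else(250,130)
    ims.append(im[b:b+220,a:a+320] if n=="top" else im[b:b+200,a:a+320])
  cv2.imwrite(f"pics/kn_{n}.png",np.vstack([np.hstack(ims[:2]),np.hstack(ims[2:])]))
E
python3 knob.py
```

```text
(no output)
```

View pics/kn_top.png

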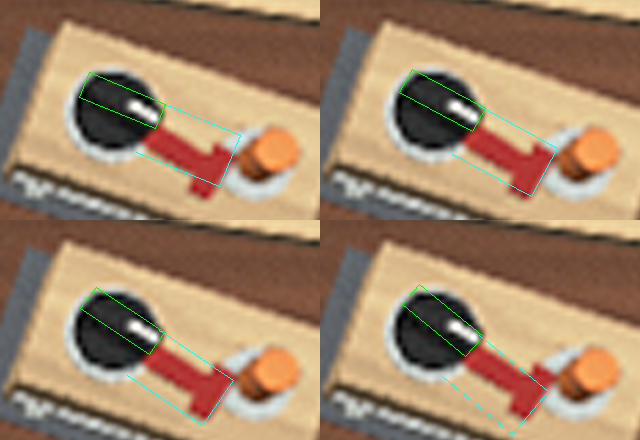

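View pics/kn_side.png

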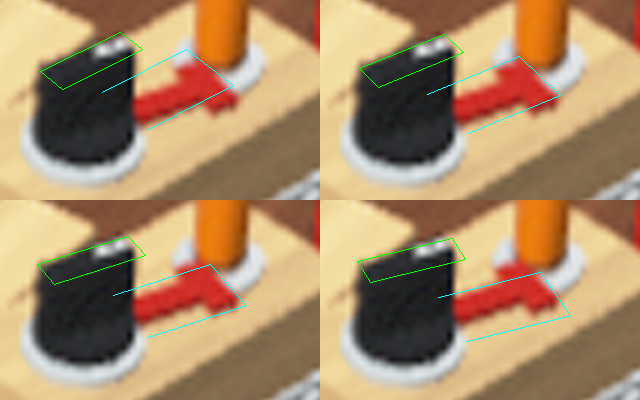

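The fit is good. The bore is at (0.500,-0.150) with yaw -0.307, the knob axis at (0.524,-0.073), and the tongue points at about -1.8 in jig axes (world -2.11). Next I'll plan the approach above the knob.

```bash
cat > go.py <<'E'
from h import *; import sys
from scipy.spatial.transform import Rotation as Ro
def plan(pos,yawx,n):
    o=ctrl.get_obs(); R0=Ro.from_rotvec(o["tool_rot"]); p0=np.array(o["tool_pos"])
    Rt=Ro.from_euler("z",yawx)*Ro.from_euler("x",np.pi)
    w=(R0.inv()*Rt).as_rotvec()
    print("t",round(o["t"],2),"pos",p0.round(4),"x yaw",round(np.arctan2(*R0.as_matrix()[[1,0],0]),3),"zax",R0.as_matrix()[:,2].round(3),"F",o["contact_force"].round(1),"T",o["wrist_torque"].round(2),"open",round(o["opening"],4))
    print("total dlocal cm",(R0.inv().apply(np.array(pos)-p0)*100).round(2),"w",w.round(3))
    for k in range(n):
        Rk=R0*Ro.from_rotvec(w*k/n); print((Rk.inv().apply((np.array(pos)-p0)/n)*100).round(2),(w/n).round(3))
if __name__=="__main__":
    a=[float(x) for x in sys.argv[1:6]]; plan(a[:3],a[3],int(a[4]))
E
python3 go.py .524 -.073 .20 1.03 10; python3 go.py .524 -.073 .20 1.03 15|tail -15
```

```text
t 0.1 pos [ 0.1952 -0.5931  0.2412] x yaw 0.318 zax [-0.     0.002 -1.   ] F [-0.   0.3 -0.5] T [0.01 0.05 0.01] open 0.0852
total dlocal cm [ 47.49 -39.13   4.2 ] w [-0.002 -0.001 -0.712]
[ 4.75 -3.91  0.42] [-0.    -0.    -0.071]
[ 5.02 -3.56  0.42] [-0.    -0.    -0.071]
[ 5.26 -3.2   0.42] [-0.    -0.    -0.071]
[ 5.47 -2.82  0.42] [-0.    -0.    -0.071]
[ 5.66 -2.42  0.42] [-0.    -0.    -0.071]
[ 5.82 -2.01  0.42] [-0.    -0.    -0.071]
[ 5.94 -1.59  0.41] [-0.    -0.    -0.071]
[ 6.04 -1.17  0.41] [-0.    -0.    -0.071]
[ 6.11 -0.73  0.41] [-0.    -0.    -0.071]
[ 6.15 -0.3   0.41] [-0.    -0.    -0.071]
[ 3.17 -2.61  0.28] [-0.    -0.    -0.047]
[ 3.29 -2.46  0.28] [-0.    -0.    -0.047]
[ 3.4  -2.3   0.28] [-0.    -0.    -0.047]
[ 3.5  -2.13  0.28] [-0.    -0.    -0.047]
[ 3.6  -1.96  0.28] [-0.    -0.    -0.047]
[ 3.69 -1.79  0.28] [-0.    -0.    -0.047]
[ 3.77 -1.61  0.28] [-0.    -0.    -0.047]
[ 3.84 -1.43  0.28] [-0.    -0.    -0.047]
[ 3.91 -1.25  0.28] [-0.    -0.    -0.047]
[ 3.96 -1.06  0.28] [-0.    -0.    -0.047]
[ 4.01 -0.87  0.28] [-0.    -0.    -0.047]
[ 4.05 -0.68  0.28] [-0.    -0.    -0.047]
[ 4.07 -0.49  0.28] [-0.    -0.    -0.047]
[ 4.09 -0.3   0.28] [-0.    -0.    -0.047]
[ 4.1  -0.1   0.27] [-0.    -0.    -0.047]
```

>>> {"api": "send_rows", "payload": {
  "series": [
    {"tx": 3.2,"ty": -2.6,"wz": -0.05,"jaw": 0},
    {"tx": 3.3,"ty": -2.5,"wz": -0.05,"jaw": 0},
    {"tx": 3.4,"ty": -2.3,"wz": -0.05,"jaw": 0},
    {"tx": 3.5,"ty": -2.1,"wz": -0.05,"jaw": 0},
    {"tx": 3.6,"ty": -2.0,"wz": -0.05,"jaw": 0}
  ],
  "squeeze": 40
}}

```text
invalid input at $.series[0]: expected keys tx, ty, tz, wx, wy, wz, jaw
```

>>> {"api": "send_rows", "payload": {
  "series": [
    {"tx": 3.7,"ty": -1.8,"wz": -0.05,"jaw": 0},
    {"tx": 3.8,"ty": -1.6,"wz": -0.05,"jaw": 0},
    {"tx": 3.8,"ty": -1.4,"wz": -0.05,"jaw": 0},
    {"tx": 3.9,"ty": -1.2,"wz": -0.05,"jaw": 0},
    {"tx": 4.0,"ty": -1.0,"wz": -0.05,"jaw": 0}
  ]
}}

```text
invalid input at $.series[0]: expected keys tx, ty, tz, wx, wy, wz, jaw
```

```bash
python3 go.py .524 -.073 .20 1.03 5
```

```text
t 0.1 pos [ 0.1952 -0.5931  0.2412] x yaw 0.318 zax [-0.     0.002 -1.   ] F [-0.   0.3 -0.5] T [0.01 0.05 0.01] open 0.0852
total dlocal cm [ 47.49 -39.13   4.2 ] w [-0.002 -0.001 -0.712]
[ 9.5  -7.83  0.84] [-0.    -0.    -0.142]
[10.51 -6.4   0.84] [-0.    -0.    -0.142]
[11.31 -4.84  0.83] [-0.    -0.    -0.142]
[11.89 -3.19  0.83] [-0.    -0.    -0.142]
[12.22 -1.47  0.83] [-0.    -0.    -0.142]
```

>>> {"api": "send_rows", "payload": {
  "series": [
    {"tx": 3.2,"ty": -2.6,"tz": 0,"wx": 0,"wy": 0,"wz": -0.05,"jaw": 0},
    {"tx": 3.3,"ty": -2.5,"tz": 0,"wx": 0,"wy": 0,"wz": -0.05,"jaw": 0},
    {"tx": 3.4,"ty": -2.3,"tz": 0,"wx": 0,"wy": 0,"wz": -0.05,"jaw": 0},
    {"tx": 3.5,"ty": -2.1,"tz": 0,"wx": 0,"wy": 0,"wz": -0.05,"jaw": 0},
    {"tx": 3.6,"ty": -2.0,"tz": 0,"wx": 0,"wy": 0,"wz": -0.05,"jaw": 0}
  ],
  "squeeze": 40
}}

```text
t: 0.72
tool_pos: [0.3046, -0.4141, 0.2381]
tool_rot: [-3.008, -0.882, -0.0]
contact_force: [1.4, -0.6, -0.3]
opening: 0.0854
```

>>> {"api": "send_rows", "payload": {
  "series": [
    {"tx": 3.7,"ty": -1.8,"tz": 0,"wx": 0,"wy": 0,"wz": -0.05,"jaw": 0},
    {"tx": 3.8,"ty": -1.6,"tz": 0,"wx": 0,"wy": 0,"wz": -0.05,"jaw": 0},
    {"tx": 3.8,"ty": -1.4,"tz": 0,"wx": 0,"wy": 0,"wz": -0.05,"jaw": 0},
    {"tx": 3.9,"ty": -1.2,"tz": 0,"wx": 0,"wy": 0,"wz": -0.05,"jaw": 0},
    {"tx": 4.0,"ty": -1.0,"tz": 0,"wx": 0,"wy": 0,"wz": -0.05,"jaw": 0}
  ]
}}

```text
t: 1.35
tool_pos: [0.4129, -0.2318, 0.2367]
tool_rot: [-2.867, -1.26, -0.001]
contact_force: [0.2, -0.4, 0.5]
opening: 0.0855
```

```bash
python3 go.py .524 -.073 .20 1.03 5
```

```text
t 1.35 pos [ 0.4129 -0.2318  0.2367] x yaw 0.828 zax [-0.004  0.01  -1.   ] F [ 0.2 -0.4  0.5] T [-0.04  0.05 -0.03] open 0.0855
total dlocal cm [19.19 -2.52  3.78] w [-0.009 -0.005 -0.202]
[ 3.84 -0.5   0.76] [-0.002 -0.001 -0.04 ]
[ 3.86 -0.35  0.75] [-0.002 -0.001 -0.04 ]
[ 3.87 -0.19  0.75] [-0.002 -0.001 -0.04 ]
[ 3.87 -0.04  0.74] [-0.002 -0.001 -0.04 ]
[3.87 0.11 0.74] [-0.002 -0.001 -0.04 ]
```

Rows under-deliver a little, so I'll send a bit more. The descent comes after.

>>> {"api": "send_rows", "payload": {
  "series": [
    {"tx": 4.2,"ty": -0.6,"tz": 0,"wx": 0,"wy": 0,"wz": -0.05,"jaw": 0},
    {"tx": 4.2,"ty": -0.4,"tz": 0,"wx": 0,"wy": 0,"wz": -0.05,"jaw": 0},
    {"tx": 4.2,"ty": -0.2,"tz": 0,"wx": 0,"wy": 0,"wz": -0.05,"jaw": 0},
    {"tx": 4.0,"ty": 0,"tz": 0.5,"wx": 0,"wy": 0,"wz": -0.04,"jaw": 0.2},
    {"tx": 3.0,"ty": 0,"tz": 0.5,"wx": 0,"wy": 0,"wz": -0.02,"jaw": 0.4}
  ]
}}

```text
t: 1.98
tool_pos: [0.5238, -0.0607, 0.2259]
tool_rot: [-2.711, -1.565, -0.001]
contact_force: [0.0, -0.4, -0.7]
opening: 0.0523
```

```bash
python3 go.py .524 -.073 .20 1.03 2
```

```text
t 1.98 pos [ 0.5238 -0.0607  0.2259] x yaw 1.047 zax [-0.005  0.01  -1.   ] F [ 0.  -0.4 -0.7] T [ 0.03  0.04 -0.01] open 0.0523
total dlocal cm [-1.07  0.66  2.58] w [-0.009 -0.006  0.017]
[-0.54  0.33  1.29] [-0.005 -0.003  0.008]
[-0.53  0.33  1.29] [-0.005 -0.003  0.008]
```

>>> {"api": "send_rows", "payload": {
  "series": [
    {"tx": -0.5,"ty": 0.4,"tz": 0.5,"wx": -0.01,"wy": -0.006,"wz": -0.01,"jaw": 0.4},
    {"tx": -0.5,"ty": 0.3,"tz": 0.5,"wx": 0,"wy": 0,"wz": 0,"jaw": 0.4},
    {"tx": 0,"ty": 0,"tz": 0,"wx": 0,"wy": 0,"wz": 0,"jaw": 0.4}
  ]
}}

```text
t: 2.35
tool_pos: [0.5241, -0.0727, 0.2135]
tool_rot: [-2.71, -1.587, 0.004]
contact_force: [-0.2, -0.4, -0.9]
opening: 0.0513
```

```bash
python3 go.py .524 -.073 .122 1.03 2
python3 - <<'E'
from station import ctrl
import cv2
im=ctrl.get_image("side")[90:220,245:375,::-1]; cv2.imwrite("pics/s1.png",cv2.resize(im,None,fx=4.6,fy=4.6,interpolation=cv2.INTER_CUBIC))
E
```

```text
t 2.35 pos [ 0.5241 -0.0727  0.2135] x yaw 1.059 zax [-0.003 -0.    -1.   ] F [-0.2 -0.4 -0.9] T [-0.02  0.04  0.02] open 0.0513
total dlocal cm [-0.01  0.03  9.15] w [-0.002  0.002  0.029]
[-0.01  0.01  4.58] [-0.001  0.001  0.015]
[-0.01  0.01  4.58] [-0.001  0.001  0.015]
```

View pics/s1.png

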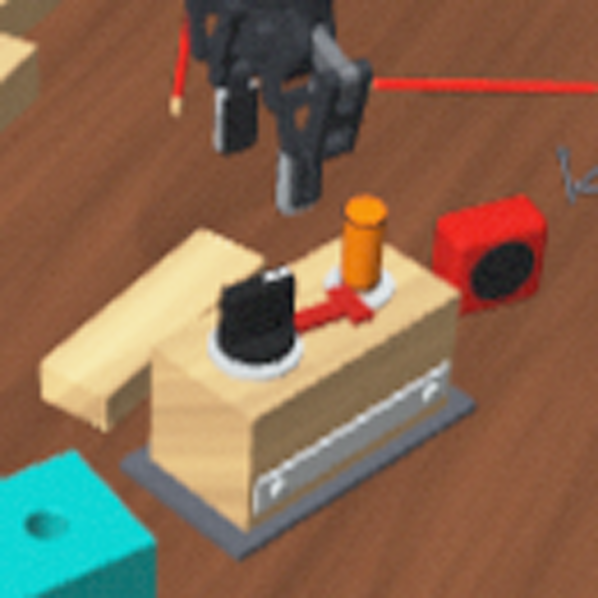

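The picture shows the open gripper above the knob. The fingertips are at about (235,150) and (297,210), on either side of the black bar at (258,300). I'll descend.

>>> {"api": "send_rows", "payload": {
  "series": [
    {"tx": 0,"ty": 0,"tz": 3.0,"wx": 0,"wy": 0,"wz": 0.01,"jaw": 0.4},
    {"tx": 0,"ty": 0,"tz": 3.0,"wx": 0,"wy": 0,"wz": 0.01,"jaw": 0.4},
    {"tx": 0,"ty": 0,"tz": 2.0,"wx": 0,"wy": 0,"wz": 0,"jaw": 0.4},
    {"tx": 0,"ty": 0,"tz": 0,"wx": 0,"wy": 0,"wz": 0,"jaw": 0.4}
  ]
}}

```text
t: 2.9
tool_pos: [0.5243, -0.0761, 0.1342]
tool_rot: [2.73, 1.55, 0.002]
contact_force: [0.3, 0.5, 1.2]
opening: 0.0512
```

```bash
python3 go.py .524 -.073 .122 1.03 1
```

```text
t 2.9 pos [ 0.5243 -0.0761  0.1342] x yaw 1.033 zax [ 0.002 -0.002 -1.   ] F [0.3 0.5 1.2] T [ 0.01 -0.03 -0.01] open 0.0512
total dlocal cm [ 0.25 -0.19  1.22] w [0.003 0.    0.003]
[ 0.25 -0.19  1.22] [0.003 0.    0.003]
```

>>> {"api": "send_rows", "payload": {
  "series": [
    {"tx": 0.3,"ty": -0.2,"tz": 1.1,"wx": 0,"wy": 0,"wz": 0,"jaw": 0.4},
    {"tx": 0,"ty": 0,"tz": 0,"wx": 0,"wy": 0,"wz": 0,"jaw": 0.6},
    {"tx": 0,"ty": 0,"tz": 0,"wx": 0,"wy": 0,"wz": 0,"jaw": 1},
    {"tx": 0,"ty": 0,"tz": 0,"wx": 0,"wy": 0,"wz": 0,"jaw": 1},
    {"tx": 0,"ty": 0,"tz": 0,"wx": 0,"wy": 0,"wz": 0,"jaw": 1}
  ],
  "squeeze": 30
}}

```text
t: 3.52
tool_pos: [0.5252, -0.073, 0.1256]
tool_rot: [2.729, 1.547, 0.006]
contact_force: [-0.3, 0.5, -1.7]
opening: 0.0133
```

```bash
python3 go.py .524 -.073 .122 1.03 1
```

```text
t 3.52 pos [ 0.5252 -0.073   0.1256] x yaw 1.032 zax [ 0.005 -0.002 -1.   ] F [-0.3  0.5 -1.7] T [ 0.01  0.06 -0.02] open 0.0133
total dlocal cm [-0.06 -0.11  0.36] w [ 0.006 -0.001  0.002]
[-0.06 -0.11  0.36] [ 0.006 -0.001  0.002]
```

The bar is gripped (opening 13 mm). I'll turn it anticlockwise.

>>> {"api": "send_rows", "payload": {
  "series": [
    {"tx": 0,"ty": 0,"tz": 0,"wx": 0,"wy": 0,"wz": -0.1,"jaw": 1},
    {"tx": 0,"ty": 0,"tz": 0,"wx": 0,"wy": 0,"wz": -0.12,"jaw": 1},
    {"tx": 0,"ty": 0,"tz": 0,"wx": 0,"wy": 0,"wz": -0.12,"jaw": 1},
    {"tx": 0,"ty": 0,"tz": 0,"wx": 0,"wy": 0,"wz": -0.12,"jaw": 1}
  ]
}}

```text
t: 4.03
tool_pos: [0.5255, -0.0731, 0.1256]
tool_rot: [2.288, 2.144, 0.005]
contact_force: [-0.8, 0.2, -0.5]
opening: 0.0134
```

```bash
python3 go.py .524 -.073 .1256 2 1
```

```text
t 4.03 pos [ 0.5255 -0.0731  0.1256] x yaw 1.506 zax [ 0.006 -0.002 -1.   ] F [-0.8  0.2 -0.5] T [ 0.17  0.18 -0.1 ] open 0.0134
total dlocal cm [-0.   -0.15  0.  ] w [ 0.006  0.004 -0.494]
[-0.   -0.15  0.  ] [ 0.006  0.004 -0.494]
```

>>> {"api": "send_rows", "payload": {
  "series": [
    {"tx": 0,"ty": 0,"tz": 0,"wx": 0,"wy": 0,"wz": -0.1,"jaw": 1},
    {"tx": 0,"ty": 0,"tz": 0,"wx": 0,"wy": 0,"wz": -0.1,"jaw": 1}
  ]
}}

```text
t: 4.28
tool_pos: [0.5256, -0.0731, 0.1256]
tool_rot: [2.055, 2.368, 0.004]
contact_force: [-1.0, -0.1, -1.4]
opening: 0.0134
```

```bash
python3 go.py .524 -.073 .1256 2 1
```

```text
t 4.28 pos [ 0.5256 -0.0731  0.1256] x yaw 1.712 zax [ 0.007 -0.002 -1.   ] F [-1.  -0.1 -1.4] T [ 0.15  0.21 -0.14] open 0.0134
total dlocal cm [ 0.03 -0.16  0.  ] w [ 0.006  0.004 -0.288]
[ 0.03 -0.16  0.  ] [ 0.006  0.004 -0.288]
```

>>> {"api": "send_rows", "payload": {
  "series": [
    {"tx": 0,"ty": 0,"tz": 0,"wx": 0,"wy": 0,"wz": -0.08,"jaw": 1}
  ]
}}

```text
t: 4.4
tool_pos: [0.5256, -0.0731, 0.1256]
tool_rot: [1.955, 2.451, 0.004]
contact_force: [-0.2, -0.2, -0.7]
opening: 0.0131
```

```bash
python3 go.py .524 -.073 .1256 2 1
```

```text
t 4.4 pos [ 0.5256 -0.0731  0.1256] x yaw 1.795 zax [ 0.007 -0.002 -1.   ] F [-0.2 -0.2 -0.7] T [ 0.15  0.22 -0.06] open 0.0131
total dlocal cm [ 0.04 -0.16 -0.  ] w [ 0.006  0.004 -0.205]
[ 0.04 -0.16 -0.  ] [ 0.006  0.004 -0.205]
```

>>> {"api": "send_rows", "payload": {
  "series": [
    {"tx": 0,"ty": 0,"tz": 0,"wx": 0,"wy": 0,"wz": -0.08,"jaw": 1}
  ]
}}

```text
t: 4.53
tool_pos: [0.5257, -0.0731, 0.1256]
tool_rot: [1.852, 2.529, 0.004]
contact_force: [-1.8, 0.3, -1.3]
opening: 0.0131
```

```bash
python3 go.py .524 -.073 .1256 2 1
```

```text
t 4.53 pos [ 0.5257 -0.0731  0.1256] x yaw 1.877 zax [ 0.007 -0.002 -1.   ] F [-1.8  0.3 -1.3] T [ 0.15  0.21 -0.08] open 0.0131
total dlocal cm [ 0.06 -0.16  0.  ] w [ 0.006  0.004 -0.123]
[ 0.06 -0.16  0.  ] [ 0.006  0.004 -0.123]
```

Not at the stop yet: the yaw torque is still only about friction level (0.08). I'll keep going in small steps.

>>> {"api": "send_rows", "payload": {
  "series": [
    {"tx": 0,"ty": 0,"tz": 0,"wx": 0,"wy": 0,"wz": -0.08,"jaw": 1}
  ]
}}

```text
t: 4.65
tool_pos: [0.5257, -0.073, 0.1256]
tool_rot: [1.746, 2.603, 0.004]
contact_force: [-0.8, -0.0, -0.7]
opening: 0.0134
```

```bash
python3 go.py .524 -.073 .1256 2 1|head -1
```

```text
t 4.65 pos [ 0.5257 -0.073   0.1256] x yaw 1.96 zax [ 0.007 -0.002 -1.   ] F [-0.8 -0.  -0.7] T [ 0.17  0.2  -0.05] open 0.0134
```

>>> {"api": "send_rows", "payload": {
  "series": [
    {"tx": 0,"ty": 0,"tz": 0,"wx": 0,"wy": 0,"wz": -0.08,"jaw": 1}
  ]
}}

```text
t: 4.78
tool_pos: [0.5258, -0.073, 0.1256]
tool_rot: [1.637, 2.673, 0.004]
contact_force: [-0.9, -0.0, -0.5]
opening: 0.0135
```

```bash
python3 go.py .524 -.073 .1256 2 1|head -1
```

```text
t 4.78 pos [ 0.5258 -0.073   0.1256] x yaw 2.042 zax [ 0.007 -0.002 -1.   ] F [-0.9 -0.  -0.5] T [ 0.16  0.26 -0.15] open 0.0135
```

>>> {"api": "send_rows", "payload": {
  "series": [
    {"tx": 0,"ty": 0,"tz": 0,"wx": 0,"wy": 0,"wz": -0.08,"jaw": 1}
  ]
}}

```text
t: 4.9
tool_pos: [0.5258, -0.073, 0.1256]
tool_rot: [1.526, 2.738, 0.004]
contact_force: [0.4, 0.1, -1.1]
opening: 0.0137
```

```bash
python3 go.py .524 -.073 .1256 2 1|head -1
```

```text
t 4.9 pos [ 0.5258 -0.073   0.1256] x yaw 2.125 zax [ 0.007 -0.002 -1.   ] F [ 0.4  0.1 -1.1] T [ 0.14  0.19 -0.07] open 0.0137
```

>>> {"api": "send_rows", "payload": {
  "series": [
    {"tx": 0,"ty": 0,"tz": 0,"wx": 0,"wy": 0,"wz": -0.08,"jaw": 1}
  ]
}}

```text
t: 5.03
tool_pos: [0.5258, -0.073, 0.1256]
tool_rot: [1.412, 2.798, 0.003]
contact_force: [-0.1, -0.0, -1.3]
opening: 0.0129
```

```bash
python3 go.py .524 -.073 .1256 2 1|head -1
```

```text
t 5.03 pos [ 0.5258 -0.073   0.1256] x yaw 2.207 zax [ 0.008 -0.001 -1.   ] F [-0.1 -0.  -1.3] T [ 0.15  0.25 -0.08] open 0.0129
```

>>> {"api": "send_rows", "payload": {
  "series": [
    {"tx": 0,"ty": 0,"tz": 0,"wx": 0,"wy": 0,"wz": -0.06,"jaw": 1}
  ]
}}

```text
t: 5.15
tool_pos: [0.5259, -0.0729, 0.1256]
tool_rot: [1.325, 2.84, 0.004]
contact_force: [-0.9, -0.2, -1.0]
opening: 0.0134
```

```bash
python3 go.py .524 -.073 .1256 2 1|head -1
python3 - <<'E'
from station import ctrl
import cv2
for n,a in(("side",(90,245)),("top",(140,285))):
    im=ctrl.get_image(n)[a[0]:a[0]+130,a[1]:a[1]+130,::-1]; cv2.imwrite(f"pics/{n}2.png",cv2.resize(im,None,fx=4.6,fy=4.6,interpolation=cv2.INTER_CUBIC))
E
```

```text
t 5.15 pos [ 0.5259 -0.0729  0.1256] x yaw 2.269 zax [ 0.008 -0.001 -1.   ] F [-0.9 -0.2 -1. ] T [ 0.19  0.25 -0.6 ] open 0.0134
```

View pics/side2.png

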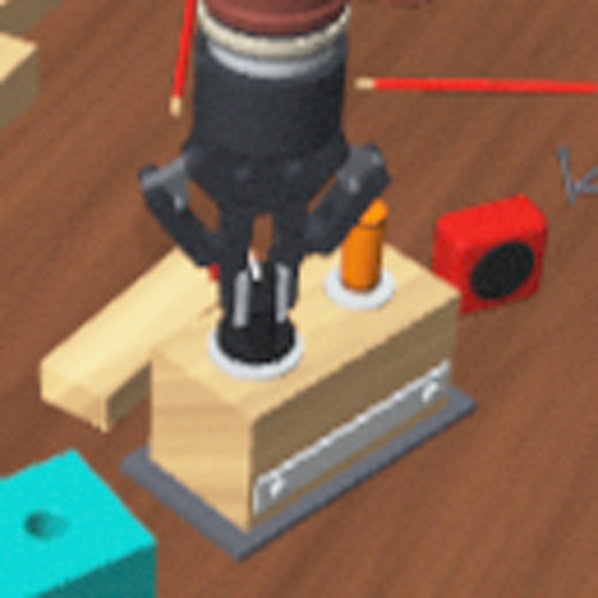

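View pics/top2.png

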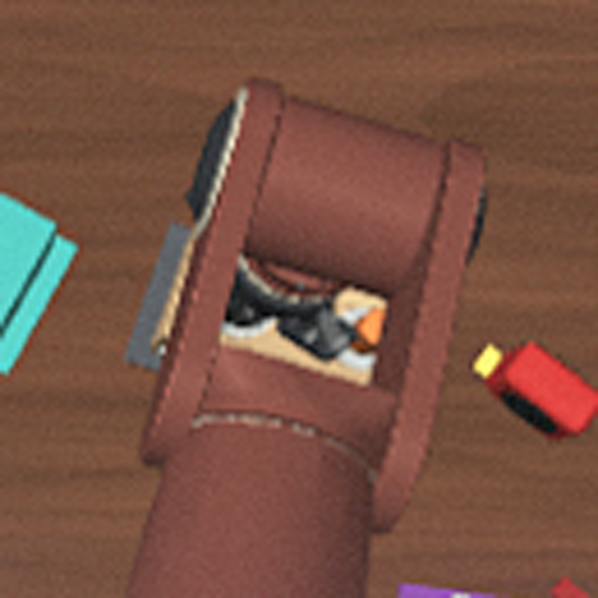

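The yaw torque jumped to -0.6 N m, so the stop was reached after 1.24 rad. In the side view the tongue is gone from the flange (360,285), and its red edge shows behind the finger at (213,272). I'll press once more, hold, then open slightly and lift.

>>> {"api": "send_rows", "payload": {
  "series": [
    {"tx": 0,"ty": 0,"tz": 0,"wx": 0,"wy": 0,"wz": -0.03,"jaw": 1},
    {"tx": 0,"ty": 0,"tz": 0,"wx": 0,"wy": 0,"wz": -0.02,"jaw": 1},
    {"tx": 0,"ty": 0,"tz": 0,"wx": 0,"wy": 0,"wz": -0.02,"jaw": 1}
  ]
}}

```text
t: 5.62
tool_pos: [0.5258, -0.0729, 0.1257]
tool_rot: [1.236, 2.881, 0.006]
contact_force: [-1.6, -0.0, -0.5]
opening: 0.0136
```

```bash
python3 go.py .524 -.073 .1256 2 1|head -1
```

```text
t 5.62 pos [ 0.5258 -0.0729  0.1257] x yaw 2.331 zax [ 0.008  0.001 -1.   ] F [-1.6 -0.  -0.5] T [ 0.21  0.31 -1.91] open 0.0136
```

>>> {"api": "send_rows", "payload": {
  "series": [
    {"tx": 0,"ty": 0,"tz": 0,"wx": 0,"wy": 0,"wz": 0,"jaw": 0.7},
    {"tx": 0,"ty": 0,"tz": 0,"wx": 0,"wy": 0,"wz": 0,"jaw": 0.65},
    {"tx": 0,"ty": 0,"tz": -1.5,"wx": 0,"wy": 0,"wz": 0,"jaw": 0.65},
    {"tx": 0,"ty": 0,"tz": -3,"wx": 0,"wy": 0,"wz": 0,"jaw": 0.65},
    {"tx": 0,"ty": 0,"tz": -3,"wx": 0,"wy": 0,"wz": 0,"jaw": 0.6}
  ]
}}

```text
t: 6.25
tool_pos: [0.5248, -0.0726, 0.2029]
tool_rot: [1.223, 2.887, 0.003]
contact_force: [0.4, -0.4, 0.5]
opening: 0.0345
```

```bash
python3 go.py .5 -.15 .2 2.27 4
python3 - <<'E'
from station import ctrl
import cv2
for n,a in(("side",(90,245)),):
    im=ctrl.get_image(n)[a[0]:a[0]+130,a[1]:a[1]+130,::-1]; cv2.imwrite(f"pics/{n}3.png",cv2.resize(im,None,fx=4.6,fy=4.6,interpolation=cv2.INTER_CUBIC))
E
```

```text
t 6.25 pos [ 0.5248 -0.0726  0.2029] x yaw 2.34 zax [ 0.006 -0.001 -1.   ] F [ 0.4 -0.4  0.5] T [-0.02  0.01  0.04] open 0.0345
total dlocal cm [-3.84 -7.17  0.28] w [0.004 0.004 0.07 ]
[-0.96 -1.79  0.07] [0.001 0.001 0.018]
[-0.99 -1.78  0.07] [0.001 0.001 0.018]
[-1.02 -1.76  0.07] [0.001 0.001 0.018]
[-1.05 -1.74  0.07] [0.001 0.001 0.018]
```

View pics/side3.png

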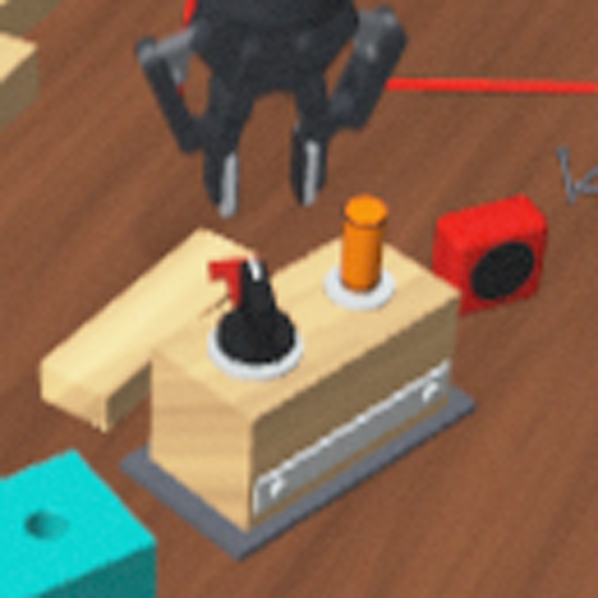

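The knob is open: the tongue at (225,270) points away from the rod, and the rod is down with its flange flat at (360,287). Next I'll move over the rod.

>>> {"api": "send_rows", "payload": {
  "series": [
    {"tx": -1.0,"ty": -1.8,"tz": 0,"wx": 0,"wy": 0,"wz": 0,"jaw": 0.4},
    {"tx": -1.0,"ty": -1.8,"tz": 0,"wx": 0,"wy": 0,"wz": 0,"jaw": 0.35},
    {"tx": -1.0,"ty": -1.8,"tz": 0,"wx": 0,"wy": 0,"wz": 0,"jaw": 0.35},
    {"tx": -0.8,"ty": -1.6,"tz": 0,"wx": 0,"wy": 0,"wz": 0,"jaw": 0.35},
    {"tx": 0,"ty": 0,"tz": 0,"wx": 0,"wy": 0,"wz": 0,"jaw": 0.35}
  ]
}}

```text
t: 6.92
tool_pos: [0.5057, -0.1518, 0.2161]
tool_rot: [1.208, 2.872, 0.005]
contact_force: [-0.6, 0.9, 0.0]
opening: 0.0554
```

```bash
python3 go.py .5 -.15 .2 2.34 1
```

```text
t 6.92 pos [ 0.5057 -0.1518  0.2161] x yaw 2.345 zax [ 0.025 -0.007 -1.   ] F [-0.6  0.9  0. ] T [-0.    0.03 -0.05] open 0.0554
total dlocal cm [ 0.57 -0.31  1.59] w [0.013 0.023 0.005]
[ 0.57 -0.31  1.59] [0.013 0.023 0.005]
```

>>> {"api": "send_rows", "payload": {
  "series": [
    {"tx": 0.5,"ty": -0.3,"tz": 1.5,"wx": 0.013,"wy": 0.023,"wz": 0,"jaw": 0.35},
    {"tx": 0,"ty": 0,"tz": 0,"wx": 0,"wy": 0,"wz": 0,"jaw": 0.35}
  ]
}}

```text
t: 7.18
tool_pos: [0.5001, -0.1495, 0.1997]
tool_rot: [-1.216, -2.894, -0.0]
contact_force: [0.0, -0.7, -0.1]
opening: 0.0555
```

```bash
python3 go.py .5 -.15 .2 2.34 1;  python3 - <<'E'
from station import ctrl
import cv2
for n,a in(("side",(90,245)),):
    im=ctrl.get_image(n)[a[0]:a[0]+130,a[1]:a[1]+130,::-1]; cv2.imwrite(f"pics/{n}4.png",cv2.resize(im,None,fx=4.6,fy=4.6,interpolation=cv2.INTER_CUBIC))
E
```

```text
t 7.17 pos [ 0.5001 -0.1495  0.1997] x yaw 2.346 zax [-0.002  0.001 -1.   ] F [ 0.  -0.7 -0.1] T [-0.   -0.02 -0.04] open 0.0555
total dlocal cm [-0.03 -0.04 -0.03] w [-0.001 -0.002  0.006]
[-0.03 -0.04 -0.03] [-0.001 -0.002  0.006]
```

View pics/side4.png

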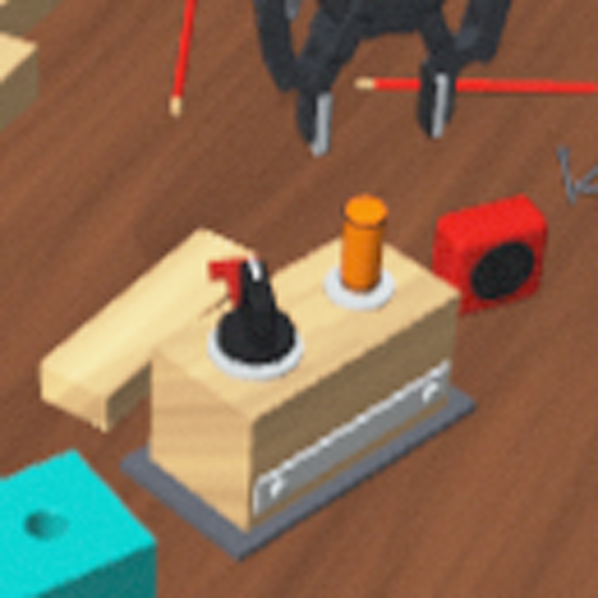

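Run:
```python
from h import *
R=2.346-np.pi/2; d=np.array([np.cos(R),np.sin(R),0])*.0277
c=np.array([.5001,-.1495,.195])
print((proj("side",[c,c+d,c-d,[.5,-.15,.146]])-[245,90]+.5)*4.6)
```

```text
[[373.55838968 136.19553929]
 [323.64992335 143.65986448]
 [423.07226081 128.79278967]
 [367.933487   209.89701507]]
```

The fingers straddle the rod as predicted: fingertips at (322,150) and (438,135), rod top at (365,212). Descending.

>>> {"api": "send_rows", "payload": {
  "series": [
    {"tx": 0,"ty": 0,"tz": 2.5,"wx": 0,"wy": 0,"wz": 0,"jaw": 0.35},
    {"tx": 0,"ty": 0,"tz": 2.5,"wx": 0,"wy": 0,"wz": 0,"jaw": 0.35},
    {"tx": 0,"ty": 0,"tz": 1.5,"wx": 0,"wy": 0,"wz": 0,"jaw": 0.35},
    {"tx": 0,"ty": 0,"tz": 0,"wx": 0,"wy": 0,"wz": 0,"jaw": 0.35}
  ]
}}

```text
t: 7.72
tool_pos: [0.5021, -0.1484, 0.1348]
tool_rot: [1.212, 2.897, 0.001]
contact_force: [-0.5, 1.0, 0.9]
opening: 0.0555
```

```bash
python3 go.py .5 -.15 .12 2.34 1
```

```text
t 7.72 pos [ 0.5021 -0.1484  0.1348] x yaw 2.349 zax [ 0.002 -0.    -1.   ] F [-0.5  1.   0.9] T [-0.02  0.02  0.06] open 0.0555
total dlocal cm [ 0.03 -0.26  1.48] w [0.001 0.001 0.009]
[ 0.03 -0.26  1.48] [0.001 0.001 0.009]
```

>>> {"api": "send_rows", "payload": {
  "series": [
    {"tx": 0,"ty": -0.3,"tz": 1.4,"wx": 0,"wy": 0,"wz": 0,"jaw": 0.35},
    {"tx": 0,"ty": 0,"tz": 0,"wx": 0,"wy": 0,"wz": 0,"jaw": 0.35}
  ]
}}

```text
t: 7.98
tool_pos: [0.5006, -0.1509, 0.1212]
tool_rot: [1.211, 2.895, 0.001]
contact_force: [-0.4, -0.4, -0.0]
opening: 0.0556
```

```bash
python3 go.py .5 -.15 .12 2.34 1
```

```text
t 7.97 pos [ 0.5006 -0.1509  0.1212] x yaw 2.349 zax [ 0.003 -0.001 -1.   ] F [-0.4 -0.4 -0. ] T [0.03 0.01 0.02] open 0.0556
total dlocal cm [0.11 0.01 0.12] w [0.002 0.003 0.009]
[0.11 0.01 0.12] [0.002 0.003 0.009]
```

>>> {"api": "send_rows", "payload": {
  "series": [
    {"tx": 0,"ty": 0,"tz": 0,"wx": 0,"wy": 0,"wz": 0,"jaw": 0.6},
    {"tx": 0,"ty": 0,"tz": 0,"wx": 0,"wy": 0,"wz": 0,"jaw": 0.7},
    {"tx": 0,"ty": 0,"tz": 0,"wx": 0,"wy": 0,"wz": 0,"jaw": 0.75},
    {"tx": 0,"ty": 0,"tz": 0,"wx": 0,"wy": 0,"wz": 0,"jaw": 0.8}
  ],
  "squeeze": 20
}}

```text
t: 8.48
tool_pos: [0.5016, -0.1513, 0.1227]
tool_rot: [1.21, 2.892, 0.001]
contact_force: [0.4, -0.5, -1.9]
opening: 0.0224
```

```bash
python3 go.py .5 -.15 .12 2.34 1
```

```text
t 8.47 pos [ 0.5016 -0.1513  0.1227] x yaw 2.349 zax [ 0.006 -0.002 -1.   ] F [ 0.4 -0.5 -1.9] T [ 0.05 -0.12  0.02] open 0.0224
total dlocal cm [ 0.21 -0.03  0.27] w [0.003 0.006 0.009]
[ 0.21 -0.03  0.27] [0.003 0.006 0.009]
```

>>> {"api": "send_rows", "payload": {
  "series": [
    {"tx": 0,"ty": 0,"tz": 0,"wx": 0,"wy": 0,"wz": 0,"jaw": 1},
    {"tx": 0,"ty": 0,"tz": 0,"wx": 0,"wy": 0,"wz": 0,"jaw": 1}
  ],
  "squeeze": 25
}}

```text
t: 8.72
tool_pos: [0.5016, -0.1513, 0.1227]
tool_rot: [1.21, 2.892, 0.001]
contact_force: [1.2, 0.2, -0.9]
opening: 0.0227
```

```bash
python3 go.py .5 -.15 .12 2.34 1
```

```text
t 8.72 pos [ 0.5016 -0.1513  0.1227] x yaw 2.349 zax [ 0.006 -0.002 -1.   ] F [ 1.2  0.2 -0.9] T [ 0.06 -0.1   0.02] open 0.0227
total dlocal cm [ 0.21 -0.02  0.27] w [0.003 0.006 0.009]
[ 0.21 -0.02  0.27] [0.003 0.006 0.009]
```

Gripped at 22.7 mm with negligible side force. I'll lift slowly.

>>> {"api": "send_rows", "payload": {
  "series": [
    {"tx": 0,"ty": 0,"tz": -0.3,"wx": 0,"wy": 0,"wz": 0,"jaw": 1},
    {"tx": 0,"ty": 0,"tz": -0.3,"wx": 0,"wy": 0,"wz": 0,"jaw": 1}
  ],
  "squeeze": 35
}}

```text
t: 8.98
tool_pos: [0.5011, -0.1508, 0.1277]
tool_rot: [1.21, 2.893, 0.002]
contact_force: [1.5, 0.5, -4.9]
opening: 0.0219
```

```bash
python3 go.py .5016 -.1513 .1667 2.349 1
```

```text
t 8.97 pos [ 0.5011 -0.1508  0.1277] x yaw 2.349 zax [ 0.005 -0.001 -1.   ] F [ 1.5  0.5 -4.9] T [ 0.03 -0.48 -0.02] open 0.0219
total dlocal cm [-0.09  0.01 -3.9 ] w [0.003 0.004 0.   ]
[-0.09  0.01 -3.9 ] [0.003 0.004 0.   ]
```

>>> {"api": "send_rows", "payload": {
  "series": [
    {"tx": 0,"ty": 0,"tz": -0.4,"wx": 0,"wy": 0,"wz": 0,"jaw": 1},
    {"tx": 0,"ty": 0,"tz": -0.4,"wx": 0,"wy": 0,"wz": 0,"jaw": 1}
  ]
}}

```text
t: 9.22
tool_pos: [0.501, -0.1507, 0.1357]
tool_rot: [1.21, 2.893, 0.002]
contact_force: [1.9, 0.2, -3.7]
opening: 0.0219
```

```bash
python3 go.py .5016 -.1513 .1667 2.349 1
```

```text
t 9.22 pos [ 0.501  -0.1507  0.1357] x yaw 2.349 zax [ 0.005 -0.001 -1.   ] F [ 1.9  0.2 -3.7] T [ 0.   -0.4  -0.01] open 0.0219
total dlocal cm [-0.09  0.01 -3.1 ] w [0.003 0.004 0.   ]
[-0.09  0.01 -3.1 ] [0.003 0.004 0.   ]
```

>>> {"api": "send_rows", "payload": {
  "series": [
    {"tx": 0,"ty": 0,"tz": -0.5,"wx": 0,"wy": 0,"wz": 0,"jaw": 1},
    {"tx": 0,"ty": 0,"tz": -0.5,"wx": 0,"wy": 0,"wz": 0,"jaw": 1},
    {"tx": 0,"ty": 0,"tz": -0.5,"wx": 0,"wy": 0,"wz": 0,"jaw": 1}
  ]
}}

```text
t: 9.6
tool_pos: [0.5009, -0.1508, 0.1519]
tool_rot: [1.21, 2.893, 0.002]
contact_force: [1.5, 0.9, -3.7]
opening: 0.0221
```

```bash
python3 go.py .501 -.1507 .1667 2.349 1
```

```text
t 9.6 pos [ 0.5009 -0.1508  0.1519] x yaw 2.349 zax [ 0.005 -0.001 -1.   ] F [ 1.5  0.9 -3.7] T [ 0.   -0.33 -0.02] open 0.0221
total dlocal cm [-0.    0.02 -1.48] w [0.003 0.005 0.   ]
[-0.    0.02 -1.48] [0.003 0.005 0.   ]
```

>>> {"api": "send_rows", "payload": {
  "series": [
    {"tx": 0,"ty": 0,"tz": -0.5,"wx": 0,"wy": 0,"wz": 0,"jaw": 1},
    {"tx": 0,"ty": 0,"tz": -0.5,"wx": 0,"wy": 0,"wz": 0,"jaw": 1},
    {"tx": 0,"ty": 0,"tz": -0.3,"wx": 0,"wy": 0,"wz": 0,"jaw": 1}
  ]
}}

```text
t: 9.98
tool_pos: [0.5009, -0.1509, 0.1663]
tool_rot: [1.21, 2.893, 0.001]
contact_force: [0.6, 0.2, -3.3]
opening: 0.0222
```

```bash
python3 go.py .501 -.1507 .1667 2.349 1
python3 - <<'E'
from station import ctrl
import cv2
im=ctrl.get_image("side"); cv2.imwrite("pics/side5full.png",im[:,:,::-1])
im=im[110:210,265:365,::-1]; cv2.imwrite(f"pics/side5.png",cv2.resize(im,None,fx=6,fy=6,interpolation=cv2.INTER_CUBIC))
E
```

```text
t 9.97 pos [ 0.5009 -0.1509  0.1663] x yaw 2.349 zax [ 0.006 -0.001 -1.   ] F [ 0.6  0.2 -3.3] T [ 0.03 -0.29 -0.04] open 0.0222
total dlocal cm [ 0.    0.02 -0.04] w [0.003 0.005 0.   ]
[ 0.    0.02 -0.04] [0.003 0.005 0.   ]
```

View pics/side5.png

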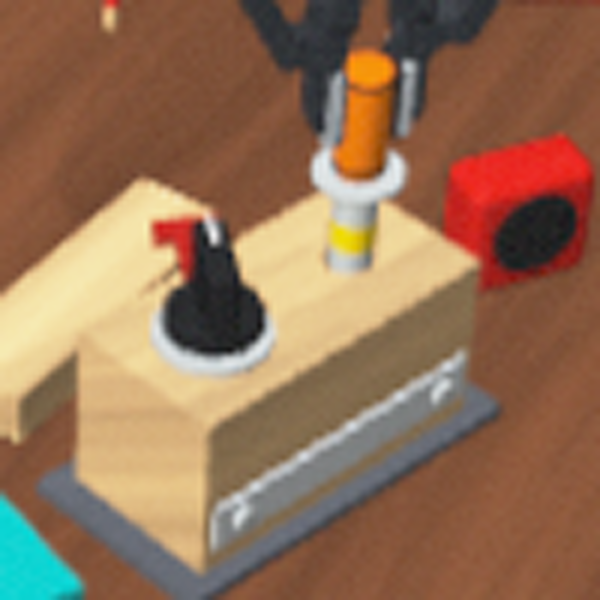

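The yellow band (350,238) stands clear, with bare steel below it to the bore mouth (348,268) and no red showing. The tongue at (178,240) is still open. I'll let it settle, then check the knob angle and stillness.

>>> {"api": "send_rows", "payload": {
  "series": [
    {"tx": 0,"ty": 0,"tz": 0,"wx": 0,"wy": 0,"wz": 0,"jaw": 1},
    {"tx": 0,"ty": 0,"tz": 0,"wx": 0,"wy": 0,"wz": 0,"jaw": 1},
    {"tx": 0,"ty": 0,"tz": 0,"wx": 0,"wy": 0,"wz": 0,"jaw": 1},
    {"tx": 0,"ty": 0,"tz": 0,"wx": 0,"wy": 0,"wz": 0,"jaw": 1}
  ]
}}

```text
t: 10.52
tool_pos: [0.5009, -0.1509, 0.1667]
tool_rot: [1.21, 2.893, 0.001]
contact_force: [1.4, -0.3, -2.6]
opening: 0.0222
```

```bash
python3 go.py .501 -.1507 .1667 2.349 1
python3 - <<'E'
from h import *
im=ctrl.get_image("side"); p=np.load("jig.npy")
print("dq",np.abs(ctrl.get_obs()["dq"]).max())
for h in(.035,.044,.053): print(h,proj("side",jig(p,(0,0,h+.056))))
# flange-top & grip-top centre in crop side5 (368,68)
print(265+368.5/6-.5,110+68.5/6-.5)
a=cv2.imread("pics/side0.png").astype(int); d=np.abs(im[:,:,::-1].astype(int)-a).sum(2)
for n,(r,c) in dict(tape=((132,158),(338,366)),offcut=((140,182),(252,296)),mallet=((275,405),(100,230))).items():
    print(n,(d[r[0]:r[1],c[0]:c[1]]>60).mean().round(3))
E
```

```text
t 10.53 pos [ 0.5009 -0.1509  0.1667] x yaw 2.349 zax [ 0.006 -0.002 -1.   ] F [ 1.4 -0.3 -2.6] T [ 0.03 -0.19  0.07] open 0.0222
total dlocal cm [0.01 0.02 0.  ] w [0.003 0.005 0.   ]
[0.01 0.02 0.  ] [0.003 0.005 0.   ]
dq 0.002077802801292322
0.035 [[325.38540118 123.76322658]]
0.044 [[325.63707578 120.7566538 ]]
0.053 [[325.89114554 117.72121732]]
325.9166666666667 120.91666666666667
tape 0.0
offcut 0.032
mallet 0.0
```

The image puts the flange about 43.5 mm up, and the bystanders haven't moved. I'm handing in.

```bash
python3 -c "
from station import ctrl
print(ctrl.finish_job())"
```

```text
the job is handed in; nothing more can be done
None
```

I turned the knob anticlockwise by about 1.24 rad to its stop, then drew the rod straight up by its orange grip. I handed the job in at about 10.5 s with the rod held at height. `finish_job` gives no verdict, so what follows is from my own last checks.

- **Knob:** the yaw torque rose from about 0.1 to 1.9 N m at the stop. In the picture after the lift, the tongue still points away from the rod.
- **Rod height:** the flange stands about 43.5 mm above the block by the image, and 44 mm by the tool's travel. The yellow band is clear and no red shows.
- **Hold:** the tool stands within 0.006 rad of vertical. Side force was at most about 2 N during the lift. The jaws hold at 22 mm with a 35 N squeeze, and the arm was still.
- **Bystanders:** the tape measure and mallet areas of the picture are unchanged. About 3% of the offcut area changed, which I put down to the tongue now standing in front of it. The offcut itself looks unmoved.

None of these checks failed or disagreed.

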